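# Hang the power-meter head on the spring-balanced arm

### The job

Pick up the laser power-meter head by its black grip and hang it on the spring-balanced arm: slide its stem into the open blue fork until it is home, and let the collar drop into the pocket, window still facing away from the arm's post. Keep hold while the arm sinks under it, going down with it slowly (two or three centimetres a second) and without forcing it sideways or pressing it onto its lower stop, and let go only when the arm carries the whole weight by itself and has come to rest, so that it neither drops nor springs up as you release it. Keep the gripper itself off the arm and leave everything else on the table where it is.

Things in the scene. Friction and masses are not known exactly. Their poses are not given: they have to be found in the camera images.
- power_head: The load, loose, standing on the table: black round power-meter head (60 mm disc, window facing its -x) on a finned heat sink in an aluminium carrier, foot 52 x 56 mm. Origin: middle of the underside, z up along the stem. Carrier top z = 72 mm, square steel stem 11 x 11 mm up to z = 102, collar, then grip up to z = 152. Weight not known: 0.35 to 0.85 kg. Yaw within 0.65 rad of the fork's
- head_grip (a point): Point to hold on the black ribbed grip, 139 mm above the head's underside; axes as power_head. The grip is 24 mm along x, 14 mm along y (pinch it along y), z = 110 to 152 mm
- head_collar (a point): Middle of the underside of the head's round steel collar, 102 mm above the head's underside. The collar is 26 mm across and 8 mm thick, chamfered below to 21 mm. Coincides with fork_seat when the head hangs
- head_window (a point): Middle of the sensor's window face, 26 mm in front (-x) of the stem's axis, 34 mm above the underside
- fork_seat (a point): Middle of the pocket floor in the blue fork at the arm's tip; the collar's underside rests here. Axes: z up, -x out of the mouth, away from the post, roughly to the robot. Stays level as the arm moves. Pocket 29 x 29 mm, rims 4 mm high all round but for the slot in the front lip: the collar passes over the lip, then drops in. Fork 37 mm wide; from 25 mm behind the seat a block, 23 mm high
- fork_mouth (a point): Middle of the fork's flared mouth, 42 mm in front (-x) of the seat, level with the pocket floor. From it a slot 14 mm wide runs through the 6 mm floor plate to 7 mm beyond the seat: with the 11 mm stem against this closed end, the stem's axis is 1.5 mm beyond the seat
- balance_arm (a joint): Sink of the parallelogram arm, rad: 0 at the upper stop, where it starts, pressed up with 1.4 N at the tip; lower stop 0.75. The 170 mm bars stand 0.454 - value rad above level, so the fork sinks on an arc, going up to 17 mm towards its mouth side at level bars, then back. Spring about 70 N/m at the tip, friction 0.3 N, damped: the head's weight sinks the tip by some 30 to 110 mm
- balance_stand: The arm's pedestal: black foot 90 x 70 x 10 mm fixed to the table, steel post 21 mm across and 190 mm tall on the origin's z axis, clamp block, gas strut. Origin on the table under the post; the arm points to its -x, with the seat 225 mm that way and 225 mm up when the arm is at its upper stop
- stand_mirror: Bystander, loose: a mirror mount on a post and foot, 133 mm tall, foot 65 x 54 mm; leave it where it is
- cage_cube: Bystander, loose: a black beam-splitter cube, 39 mm; leave it where it is
- tape_roll: Bystander, loose: a cream roll of tape lying flat, 77 mm across, 19 mm high; leave it where it is
- caliper: Bystander, loose: a caliper lying flat, 200 mm long; leave it where it is
- marker_1: Bystander, loose: a white marker pen with a red cap lying flat, 133 mm long; leave it where it is
- clamp_fork: Bystander, loose: a black slotted table clamp lying flat, 81 x 26 x 10 mm; leave it where it is
- lens_case: Bystander, loose: a round black lens case, 39 mm across, 16 mm high; leave it where it is

How it is judged:
By the outcome, as a careful person would: the job done as asked, in the order asked, and still so for the second after the job is handed in, with the robot touching nothing.
It also fails if it takes over 72 s, if anything falls off the work surface, if the arm or the gripper's body presses on something with over 40 N, if the wrist force passes 120 N, or if a joint passes its speed limit or range.

### The arm

A 7-joint arm with a two-finger parallel gripper is mounted at the origin on a cart in front of the work surface, level with it; the furniture and walls round the work are solid. World frame = base frame: x ahead of the robot, y to its left, z up, the work surface at z = 0. Lengths are in m, angles in rad, forces in N, time in s.
With the tool pointing down it reaches from about 0.4 to 0.85 m from the base axis. Payload 10.4 kg.
Tool frame: the origin (TCP) lies midway between the tips of the shut fingers; the grasp point (between the pads) lies 19 mm behind it; z points along the fingers, x is the direction in which the jaws open and shut, and the axes are right-handed (so a half turn about z gives the same grasp; the last joint's range is limited). The gripper opens to 85 mm and grips with 20 to 120 N. Pads are 22 mm wide; open, the fingers measure 114 mm over their backs; the gripper's body (76 mm by 85 mm) begins 54 mm behind the grasp point. The pads swing forward as they close: fully open they stand 13 mm farther back than shut.
Start: joints at [-1.194, 0.332, -0.065, 1.46, 0.022, 1.35, -0.088], TCP at [0.243, 0.576, 0.194] pointing down, gripper open.
Joint ranges: [-2.6, 2.6], [-0.5, 2.12], [-1.47, 1.34], [0.16, 2.42], [-1.27, 4.41], [0.06, 2.06], [-2.6, 2.6]. Speed limits (rad/s): [2.22, 2.22, 2.79, 2.79, 3.14, 3.14, 3.14].

### API

Orientations are given as a unit quaternion [x, y, z, w].
In Python, from workcell import manip, cams gives the robot as it stands.
- The arm moves only by the tool move_arm, never from a script. Its argument "moves" is a list of rows, each a list of 7 numbers: the turn, a rotation vector about the tool's x, y, z in degrees, then the shift along the tool's x, y, z in m, then the finger opening in m, from 0 to 0.0854. A call has 1 to 10 rows; each row is the pose to reach, as a shift and turn from the pose commanded when the call began, along the tool's axes at that moment; what a row does not reach only later rows make up. A row lasts 1/10 s, in which the tool goes at most 50 mm and 8.59 degrees, less where a joint would pass 70% of its speed; a pose out of reach is approached as far as the arm can. A call with a gripper value outside its range is refused whole. The fingers move at their own pace and stop on an object; "grip_force" is the grip in N (left out, the last holds). Time passes only in rows, so rows that repeat a pose let the fingers close. It gives the time, the measured TCP pose, the force and the opening at its end, in the units of the state.
- manip.get_obs(): the state, without advancing time (a new reading comes with each control period).
- cams.camera(name): name is "scene" or "top"; returns the picture (480x640x3 uint8, red, green, blue); there is no depth.
- cams.camera_params(name): a dict with "fx", "fy", "cx", "cy" (pixels), "dist_coeffs" ([k1, k2, p1, p2, k3] as OpenCV has them; the pictures are not rectified), "xyz" and "rotation" of the camera in the world. Camera axes: x right, y up, looking along -z (the intrinsics and any distortion apply to the point x, -y, -z); pixel columns grow to the right and rows downward; lengths in m; the calibration is good to about 2 mm. A picture is of the moment at which its call begins. camera_params takes no time and is no camera call.
- manip.hand_in(): hands the job in, once; it reports no verdict.
The state is a dict: "clock": time; "joint_pos": joint angles; "joint_velocities": joint speeds; "tau": joint torques, N m; "position": TCP position; "ee_rot": TCP orientation; "ft_force": force on the tool from outside, world axes, zero at the start; "torque": the same for the moment, N m; "grip_width": opening from 0.0 (shut) to 1.0 (fully open).
Only numpy, scipy, OpenCV 4.12 (cv2) and the standard library are available. Lean on these libraries where they do the work, as an engineer would, in place of code of your own. Each camera call takes 0.05 s, during which the arm holds its last target. There are 200 camera calls.

## Working session

There is one attempt and no reset: what is moved stays moved. The work goes in short steps, Python scripts to look and compute and a tool call to move; the robot and the scene stay as the last step left them, time stands still between calls to the robot, and variables do not carry over. Pictures are saved under pics/ and viewed, about 8 in all and at most 12, crops included, and the job is handed in when it is done.

Besides the shell and the picture viewer there is one more tool, called as a command line: name --pt "numbers of a row" for each row, then --argument value for the rest. move_arm: Moves the arm, as the interface text tells. Its arguments: {"type":"object","properties":{"moves":{"type":"array","items":{"type":"array","items":{"type":"number"}}},"grip_force":{"type":"number"}},"required":["moves"]}

```bash
mkdir -p pics; ls; python3 - <<'E'
from workcell import manip, cams
import cv2
for n in ("scene","top"):
    im=cams.camera(n); cv2.imwrite(f"pics/{n}0.png",im[:,:,::-1]); print(n,cams.camera_params(n))
print(manip.get_obs())
E
```

```text
pics
scene {'fx': 541.3005772722076, 'fy': 541.3005772722076, 'cx': 322.0487623448337, 'cy': 238.11932017817747, 'dist_coeffs': array([-0.14979042,  0.        ,  0.        ,  0.        ,  0.        ]), 'xyz': array([-0.04641861, -0.56217211,  0.94391003]), 'rotation': array([ 0.36900288, -0.15738805, -0.35356425,  0.84501964])}
top {'fx': 435.842419401945, 'fy': 435.842419401945, 'cx': 320.857326714206, 'cy': 240.16352943494303, 'dist_coeffs': array([-0.04527786,  0.        ,  0.        ,  0.        ,  0.        ]), 'xyz': array([0.38286012, 0.02271225, 0.98862007]), 'rotation': array([-0.0693219 ,  0.07798022,  0.73621228, -0.66865913])}
{'clock': 0.1, 'joint_pos': array([-1.19357886,  0.33278774, -0.0646852 ,  1.46087667,  0.02160928,
        1.34990791, -0.08848088]), 'joint_velocities': array([-0.00043218, -0.0022577 , -0.0006777 , -0.00273674,  0.00043937,
        0.00130702, -0.00015076]), 'tau': array([ 1.22185480e-03, -6.26745772e+01,  4.91111632e-02, -3.92435396e+01,
        1.63346983e-02,  6.80011624e-03, -4.80290214e-05]), 'position': array([0.24314487, 0.57533669, 0.19309934]), 'ee_rot': array([ 8.33434149e-01,  5.52618410e-01, -5.13896394e-04,  3.84840875e-04]), 'ft_force': array([0.11770795, 0.5395823 , 0.97568615]), 'torque': array([0.02118526, 0.04882054, 0.01394431]), 'grip_width': 1.0009392406501956}
```

View pics/scene0.png

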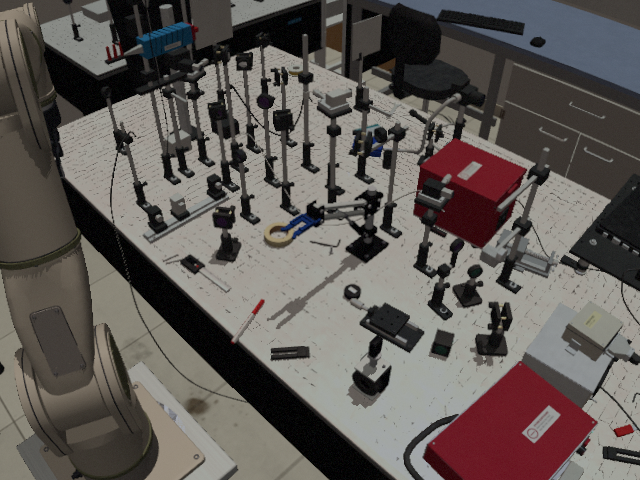

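View pics/top0.png

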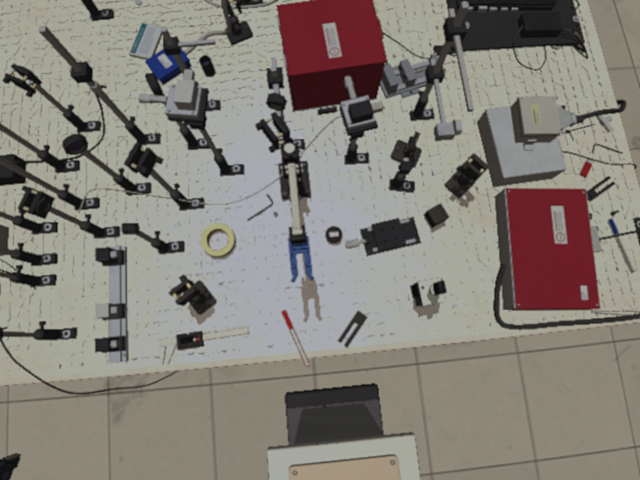

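```bash
cat > h.py <<'E'
import numpy as np, cv2
from scipy.spatial.transform import Rotation as R
from workcell import manip, cams
P={n:cams.camera_params(n) for n in("scene","top")}
F=np.diag([1.,-1,-1])
def ray(n,uv):
    p=P[n];K=np.array([[p['fx'],0,p['cx']],[0,p['fy'],p['cy']],[0,0,1]])
    q=cv2.undistortPoints(np.array([[uv]],float),K,p['dist_coeffs'])[0,0]
    return p['xyz'],R.from_quat(p['rotation']).apply(F@np.array([q[0],q[1],1]))
def onz(n,uv,z):
    o,d=ray(n,uv);return o+d*(z-o[2])/d[2]
def tri(us,ut):
    A=[];b=[]
    (o1,d1),(o2,d2)=ray("scene",us),ray("top",ut)
    s=np.linalg.lstsq(np.c_[d1,-d2],o2-o1,rcond=None)[0]
    a,c=o1+s[0]*d1,o2+s[1]*d2
    return (a+c)/2,np.linalg.norm(a-c)
def proj(n,X):
    p=P[n];K=np.array([[p['fx'],0,p['cx']],[0,p['fy'],p['cy']],[0,0,1]])
    q=F@R.from_quat(p['rotation']).inv().apply(np.asarray(X)-p['xyz'])
    return cv2.projectPoints(q[None],np.zeros(3),np.zeros(3),K,p['dist_coeffs'])[0].ravel()
E
python3 - <<'E'
from h import *
s=cv2.imread('pics/scene0.png');t=cv2.imread('pics/top0.png')
z=lambda im,x,y,w,h,k:cv2.resize(im[y:y+h,x:x+w],None,fx=k,fy=k,interpolation=cv2.INTER_CUBIC)
a=np.hstack([z(s,340,325,66,83,6),z(t,400,270,66,50,6)[:0] if 0 else cv2.copyMakeBorder(z(t,400,265,66,60,6),0,138,0,0,0)])
cv2.imwrite('pics/head.png',a)
b=np.vstack([z(s,260,180,130,80,6)[:, :780][:, :],]);c=z(t,265,130,75,160,3)
b=np.hstack([z(s,260,180,130,80,4),cv2.copyMakeBorder(c,0,0,0,0,0)[:320] if 0 else np.zeros((320,0,3),np.uint8)])
b=cv2.copyMakeBorder(b,0,160,0,0,0);b=np.hstack([b,c]);cv2.imwrite('pics/fork.png',b);print(a.shape,b.shape)
E
```

```text
(498, 792, 3) (480, 745, 3)
```

View pics/head.png

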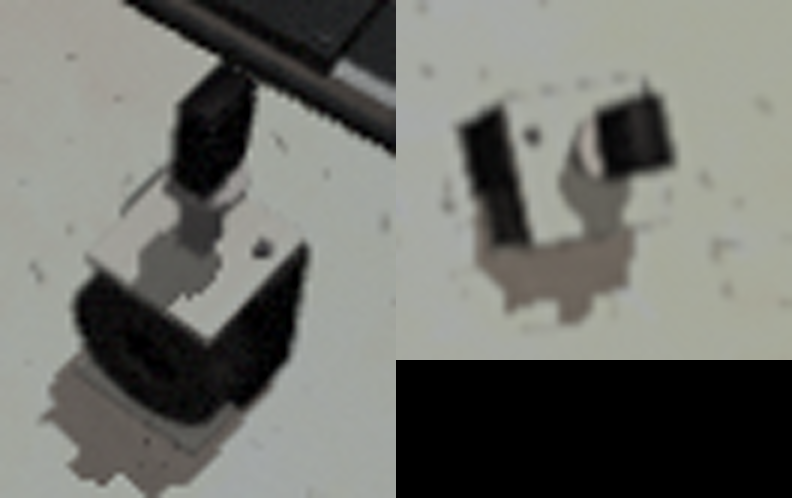

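View pics/fork.png

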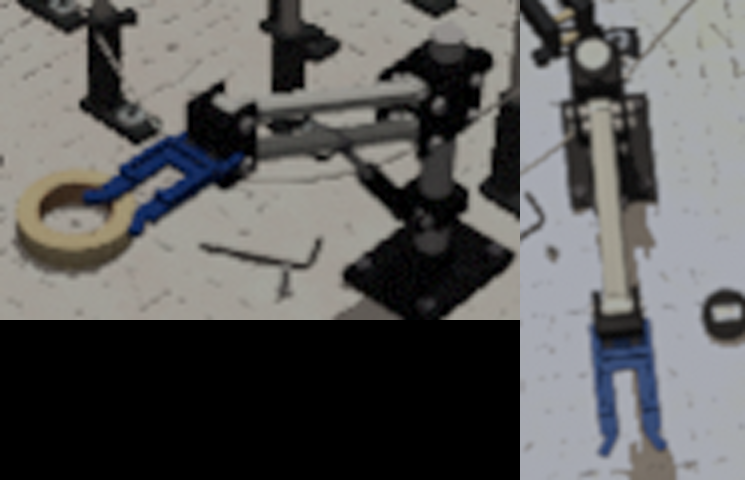

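```bash
python3 - <<'E'
from h import *
np.set_printoptions(precision=4,suppress=True)
ps=lambda X,Y:(340+(X+.5)/6-.5,325+(Y+.5)/6-.5)
pt=lambda X,Y:(400+(X-396+.5)/6-.5,265+(Y+.5)/6-.5)
print("carrier top z=.072")
for c in[(505,103),(530,246),(645,75),(670,220)]:print(' top',onz("top",pt(*c),.072))
for c in[(85,255),(210,345),(305,240)]:print(' scene',onz("scene",ps(*c),.072))
# grip top face: centre
print("grip top corners z=.152 scene")
for c in[(178,103),(203,68),(255,82),(234,112)]:print(onz("scene",ps(*c),.152))
print("grip top, top view")
for c in[(600,108),(658,92),(675,163),(612,178)]:print(onz("top",pt(*c),.152))
t=cv2.imread('pics/top0.png');pf=lambda X,Y:(265+(X-520+.5)/3-.5,130+(Y+.5)/3-.5)
print("post",onz("top",pf(594,54),.19),onz("scene",(260+450/4-.5,180+44/4-.5),.19), tri((260+450/4-.5,180+40/4-.5),pf(594,54)))
h=cv2.cvtColor(t,cv2.COLOR_BGR2HSV);m=cv2.inRange(h,(105,110,50),(125,255,255));m[:225]=0;m[290:]=0;m[:,:280]=0;m[:,325:]=0
for r in range(234,286,2):
    c=np.where(m[r])[0]
    if len(c):
        runs=np.split(c,np.where(np.diff(c)>1)[0]+1)
        print(r,[(q[0],q[-1]) for q in runs], [onz("top",(e,r),.225)[:2].round(4).tolist() for q in (runs[0],runs[-1]) for e in ((q[0]-.5,) if q is runs[0] else (q[-1]+.5,))])
E
```

```text
carrier top z=.072
 top [ 0.4672 -0.1932  0.072 ]
 top [ 0.4168 -0.195   0.072 ]
 top [ 0.4721 -0.2442  0.072 ]
 top [ 0.4208 -0.2453  0.072 ]
 scene [ 0.4153 -0.1997  0.072 ]
 scene [ 0.4178 -0.2499  0.072 ]
 scene [ 0.4686 -0.2462  0.072 ]
grip top corners z=.152 scene
[ 0.4326 -0.2165  0.152 ]
[ 0.4478 -0.2134  0.152 ]
[ 0.4548 -0.2281  0.152 ]
[ 0.4418 -0.2307  0.152 ]
grip top, top view
[ 0.4552 -0.2047  0.152 ]
[ 0.4585 -0.2242  0.152 ]
[ 0.4353 -0.2262  0.152 ]
[ 0.4326 -0.2053  0.152 ]
post [0.7423 0.0485 0.19  ] [0.7337 0.0387 0.19  ] (array([0.7466, 0.0488, 0.1804]), np.float64(6.067785860212153e-05))
238 [(np.int64(306), np.int64(307))] [[0.5505, 0.0325], [0.5505, 0.0325]]
240 [(np.int64(306), np.int64(307))] [[0.5469, 0.0328], [0.5469, 0.0328]]
242 [(np.int64(290), np.int64(290)), (np.int64(306), np.int64(307))] [[0.546, 0.0616], [0.5429, 0.0296]]
244 [(np.int64(290), np.int64(292)), (np.int64(296), np.int64(301)), (np.int64(305), np.int64(307))] [[0.5423, 0.0619], [0.5393, 0.0299]]
246 [(np.int64(290), np.int64(307))] [[0.5387, 0.0622], [0.5387, 0.0622]]
248 [(np.int64(2
[... 983 characters left out ...]
np.int64(292), np.int64(295)), (np.int64(306), np.int64(310))] [[0.4988, 0.0619], [0.4956, 0.0285]]
270 [(np.int64(292), np.int64(296)), (np.int64(306), np.int64(310))] [[0.4953, 0.0622], [0.4921, 0.0288]]
272 [(np.int64(292), np.int64(296)), (np.int64(307), np.int64(310))] [[0.4918, 0.0625], [0.4885, 0.0292]]
274 [(np.int64(293), np.int64(296)), (np.int64(307), np.int64(310))] [[0.488, 0.0611], [0.485, 0.0295]]
276 [(np.int64(294), np.int64(295)), (np.int64(309), np.int64(311))] [[0.4843, 0.0596], [0.4813, 0.0281]]
278 [(np.int64(293), np.int64(294)), (np.int64(310), np.int64(312))] [[0.481, 0.0617], [0.4776, 0.0266]]
280 [(np.int64(292), np.int64(293))] [[0.4776, 0.0637], [0.4776, 0.0637]]
```

move_arm --pt "0 0 0 0 0 -0.05 0.0854" --pt "0 0 0 0 0 -0.1 0.0854" --pt "0 0 0 0 0 -0.15 0.0854" --pt "0 0 0 0 0 -0.19 0.0854" --pt "0 0 -5 -0.04 0.03 -0.19 0.0854" --pt "0 0 -10 -0.08 0.06 -0.19 0.0854" --pt "0 0 -15 -0.12 0.09 -0.19 0.0854" --pt "0 0 -20 -0.16 0.12 -0.19 0.0854" --pt "0 0 -25 -0.2 0.15 -0.19 0.0854" --pt "0 0 -26.3 -0.24 0.18 -0.19 0.0854"

```text
clock: 1.1
position: [0.3157, 0.2824, 0.3835]
ee_rot: [0.685, 0.729, -0.0, -0.0]
ft_force: [2.1, -0.2, -0.3]
grip_width: 1.001
```

```bash
cat >> h.py <<'E'
def shift(target,yaw=None,pos=None):
    """tool-axis shift & z-turn (deg) from the present pose to world target, jaw axis at yaw (rad, world)"""
    o=manip.get_obs();Rt=R.from_quat(o['ee_rot']);p=o['position'] if pos is None else pos
    s=Rt.inv().apply(np.asarray(target)-p);out=s.round(4).tolist()
    q=R.from_matrix(np.c_[[np.cos(yaw),np.sin(yaw),0],[np.sin(yaw),-np.cos(yaw),0],[0,0,-1]])
    print('shift',out,'turn',np.degrees((Rt.inv()*q).as_rotvec()).round(2),'pos',p.round(4),'F',o['ft_force'].round(2),'t',round(float(o['clock']),2),'w',round(float(o['grip_width']),3))
E
python3 - <<'E'
from h import *
shift([.40,-.05,.385],np.pi/2+.06)
shift([.4445,-.22,.30],np.pi/2+.06)
E
```

```text
shift [-0.337, 0.0634, -0.0016] turn [-0.02 -0.01  0.14] pos [0.3157 0.2824 0.3835] F [ 2.05 -0.24 -0.29] t 1.1 w 1.001
shift [-0.5094, 0.0972, 0.0834] turn [-0.02 -0.01  0.14] pos [0.3157 0.2824 0.3835] F [ 2.05 -0.24 -0.29] t 1.1 w 1.001
```

move_arm --pt "0 0 0 -0.05 0.01 0 0.0854" --pt "0 0 0 -0.1 0.019 0 0.0854" --pt "0 0 0 -0.15 0.029 0 0.0854" --pt "0 0 0 -0.2 0.038 0 0.0854" --pt "0 0 0 -0.25 0.048 0 0.0854" --pt "0 0 0 -0.3 0.057 0 0.0854" --pt "0 0 0 -0.35 0.067 0.01 0.0854" --pt "0 0 0 -0.4 0.076 0.02 0.0854" --pt "0 0 0 -0.45 0.086 0.05 0.0854" --pt "0 0 0 -0.495 0.096 0.08 0.0854"

```text
clock: 2.1
position: [0.4357, -0.1876, 0.3154]
ee_rot: [0.686, 0.728, 0.001, 0.001]
ft_force: [2.2, 0.5, -1.3]
grip_width: 0.999
```

move_arm --pt "0 0 0 -0.014 0.001 0.003 0.0854" --pt "0 0 0 -0.014 0.001 0.003 0.0854" --pt "0 0 0 -0.014 0.001 0.003 0.0854"

```text
clock: 2.4
position: [0.4375, -0.1985, 0.3128]
ee_rot: [0.686, 0.728, -0.0, -0.0]
ft_force: [0.6, 0.7, -0.6]
grip_width: 0.995
```

```bash
python3 - <<'E'
from h import *
shift([.4445,-.22,.13],np.pi/2+.06)
a=cams.camera("scene")[:,:,::-1];b=cams.camera("top")[:,:,::-1]
z=lambda im,x,y,w,h,k:cv2.resize(im[y:y+h,x:x+w],None,fx=k,fy=k,interpolation=cv2.INTER_CUBIC)
cv2.imwrite('pics/pre.png',np.hstack([z(a,310,250,100,150,4),z(b,380,230,100,150,4)]))
E
```

```text
shift [-0.022, 0.0058, 0.1828] turn [-0.02 -0.01 -0.03] pos [ 0.4375 -0.1985  0.3128] F [ 0.56  0.67 -0.55] t 2.4 w 0.995
```

View pics/pre.png

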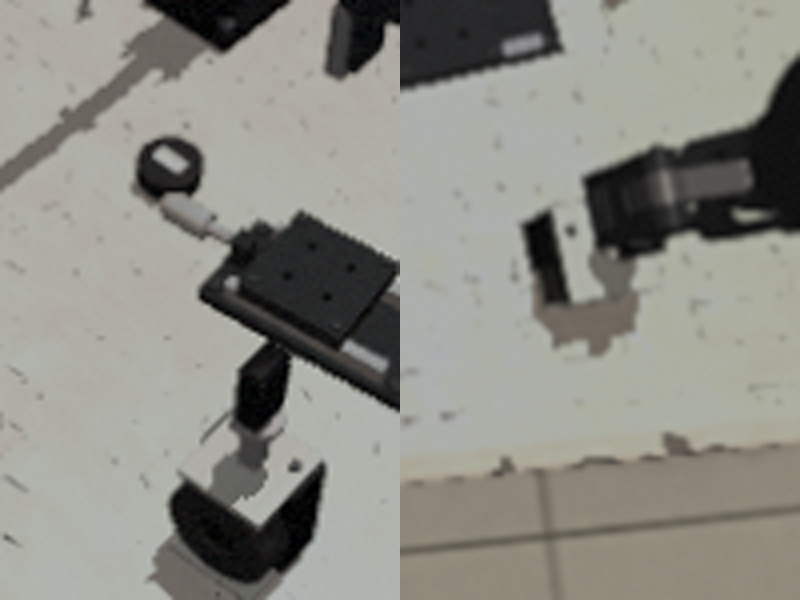

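move_arm --pt "0 0 0 -0.022 0.006 0.03 0.0854" --pt "0 0 0 -0.022 0.006 0.07 0.0854" --pt "0 0 0 -0.022 0.006 0.11 0.0854" --pt "0 0 0 -0.022 0.006 0.12 0.0854" --pt "0 0 0 -0.022 0.006 0.12 0.0854" --pt "0 0 0 -0.022 0.006 0.12 0.0854"

```text
clock: 3.1
position: [0.4458, -0.2207, 0.1945]
ee_rot: [0.686, 0.728, 0.001, 0.001]
ft_force: [0.7, -0.9, 0.6]
grip_width: 1.001
```

```bash
python3 - <<'E'
from h import *
shift([.4445,-.22,.120],np.pi/2+.06)
print(proj("scene",[.4445,-.22,.19]),proj("scene",[.4445,-.22,.152]),proj("top",[.4445,-.22,.152]))
a=cams.camera("scene")[:,:,::-1];b=cams.camera("top")[:,:,::-1]
z=lambda im,x,y,w,h,k:cv2.resize(im[y:y+h,x:x+w],None,fx=k,fy=k,interpolation=cv2.INTER_CUBIC)
cv2.imwrite('pics/pre2.png',np.hstack([z(a,310,280,100,120,4),z(b,380,230,100,120,4)]))
E
```

```text
shift [0.0008, -0.0014, 0.0745] turn [0.11 0.02 0.01] pos [ 0.4458 -0.2207  0.1945] F [ 0.72 -0.95  0.63] t 3.1 w 1.001
[376.62963309 325.99464795] [375.01069439 339.02315836] [442.18294002 287.31944852]
```

View pics/pre2.png

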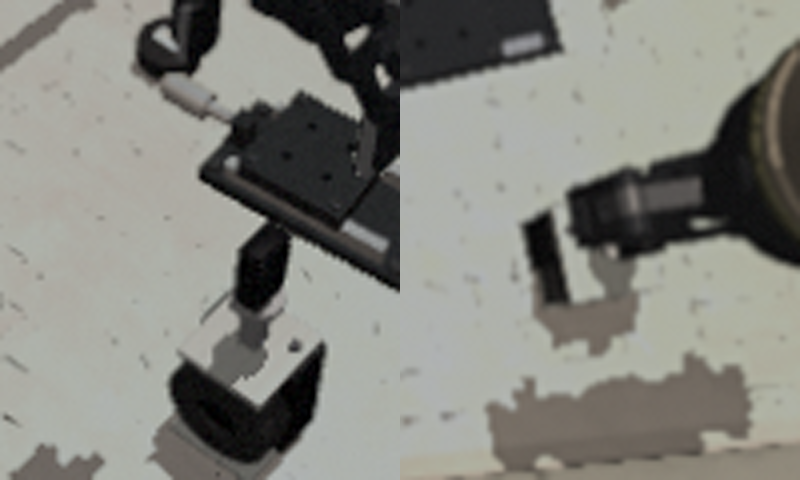

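```bash
python3 - <<'E'
from h import *
o=manip.get_obs();Rt=R.from_quat(o['ee_rot'])
for s in(-1,1):
  for back in (.013,.05):
    for w in (-.011,.011):
      X=o['position']+Rt.apply([s*.043,w,-back]);c=proj("scene",X);d=proj("top",X)
      print(s,back,w,((c-[310,280])*4).round(),((d-[380,230])*4+[400,0]).round())
E
```

```text
-1 0.013 -0.011 [339. 226.] [782. 222.]
-1 0.013 0.011 [369. 194.] [771. 175.]
-1 0.05 -0.011 [348. 171.] [811. 214.]
-1 0.05 0.011 [379. 140.] [800. 163.]
1 0.013 -0.011 [180. 123.] [596. 253.]
1 0.013 0.011 [211.  94.] [586. 204.]
1 0.05 -0.011 [184.  67.] [617. 245.]
1 0.05 0.011 [216.  38.] [607. 195.]
```

move_arm --pt "0 0 0 0.001 -0.001 0.03 0.0854" --pt "0 0 0 0.001 -0.001 0.05 0.0854" --pt "0 0 0 0.001 -0.001 0.065 0.0854" --pt "0 0 0 0.001 -0.001 0.074 0.0854" --pt "0 0 0 0.001 -0.001 0.074 0.0854" --pt "0 0 0 0.001 -0.001 0.074 0.0854" --pt "0 0 0 0.001 -0.001 0.074 0.0854"

```text
clock: 3.9
position: [0.4443, -0.22, 0.1197]
ee_rot: [0.686, 0.728, 0.001, 0.001]
ft_force: [0.2, 0.0, -0.3]
grip_width: 1.002
```

```bash
python3 - <<'E'
from h import *
shift([.4445,-.22,.120],np.pi/2+.06)
a=cams.camera("scene")[:,:,::-1];b=cams.camera("top")[:,:,::-1]
z=lambda im,x,y,w,h,k:cv2.resize(im[y:y+h,x:x+w],None,fx=k,fy=k,interpolation=cv2.INTER_CUBIC)
cv2.imwrite('pics/pre3.png',np.hstack([z(a,310,280,100,120,4),z(b,380,230,100,120,4)]))
E
```

```text
shift [0.0, 0.0002, -0.0003] turn [ 0.09  0.   -0.04] pos [ 0.4443 -0.22    0.1197] F [ 0.22  0.05 -0.32] t 3.9 w 1.002
```

View pics/pre3.png

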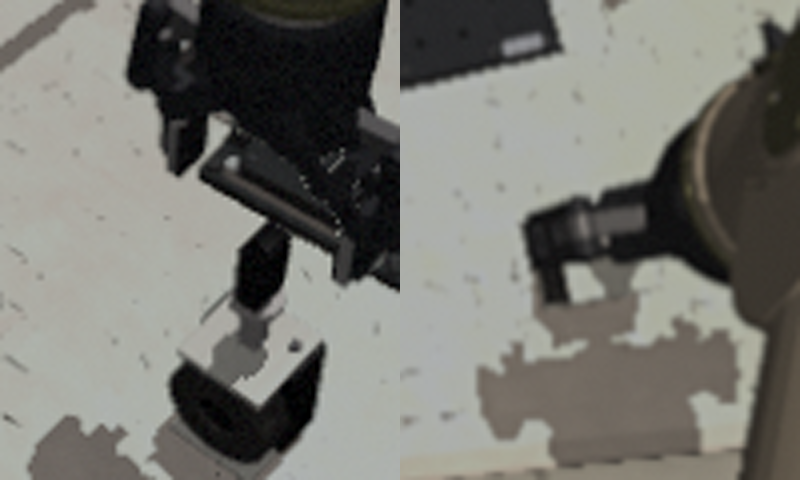

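move_arm --pt "0 0 0 0 0 0 0.036" --pt "0 0 0 0 0 0 0.036" --pt "0 0 0 0 0 0 0.036" --pt "0 0 0 0 0 0 0.036" --pt "0 0 0 0 0 0 0.036" --pt "0 0 0 0 0 0 0.036" --grip_force 40

```text
clock: 4.6
position: [0.4437, -0.2198, 0.1187]
ee_rot: [0.686, 0.728, 0.0, -0.0]
ft_force: [-0.0, -0.3, -0.2]
grip_width: 0.419
```

```bash
python3 - <<'E'
from h import *
shift([.4445,-.22,.120],np.pi/2+.06)
o=manip.get_obs();Rt=R.from_quat(o['ee_rot'])
a=cams.camera("scene")[:,:,::-1];b=cams.camera("top")[:,:,::-1]
z=lambda im,x,y,w,h,k:cv2.resize(im[y:y+h,x:x+w],None,fx=k,fy=k,interpolation=cv2.INTER_CUBIC)
for s in(-1,1):
    for w in (-.011,.011):
      X=o['position']+Rt.apply([s*.018,w,-.004]);c=proj("scene",X);d=proj("top",X)
      print(s,w,((c-[340,310])*8).round(),((d-[400,250])*5+[400,0]).round())
cv2.imwrite('pics/pre4.png',np.hstack([z(a,340,310,50,60,8),cv2.copyMakeBorder(z(b,400,250,60,60,5),0,180,0,100,0)]))
E
```

```text
shift [-0.0002, 0.0008, -0.0013] turn [-0.   -0.   -0.04] pos [ 0.4437 -0.2198  0.1187] F [-0.01 -0.34 -0.21] t 4.6 w 0.419
-1 -0.011 [301. 383.] [640. 216.]
-1 0.011 [359. 322.] [629. 162.]
1 -0.011 [177. 298.] [552. 231.]
1 0.011 [235. 240.] [541. 176.]
```

View pics/pre4.png

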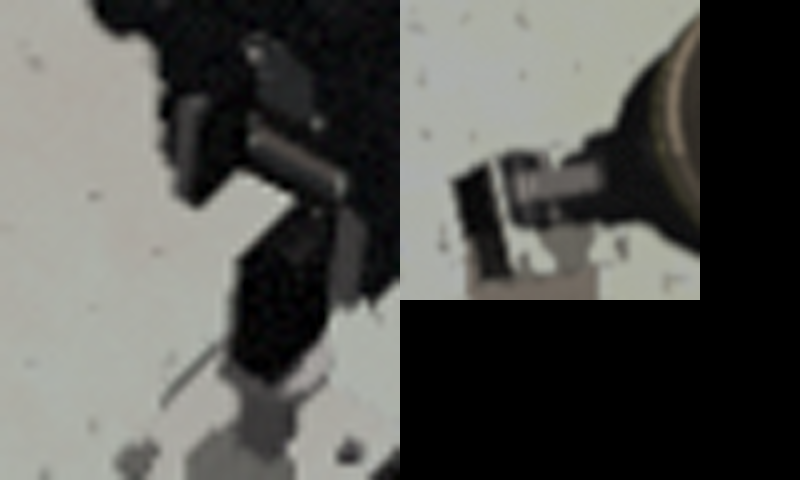

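```bash
python3 - <<'E'
from h import *
s=(340+195/8-.4,310+205/8-.4)
for X,Y in[(515,225),(550,228),(500,158),(530,226)]:
    print(tri(s,(400+(X-400)/5-.4,250+Y/5-.4)))
print("scene on z=.123",onz("scene",s,.123),"z=.15",onz("scene",s,.15))
print("head corner check", tri((340+240/8-.4,310+255/8-.4),(441,266.5)))
E
```

```text
(array([ 0.44089478, -0.18883504,  0.13535917]), np.float64(0.013978954671693113))
(array([ 0.43516606, -0.19678515,  0.1491862 ]), np.float64(0.00782356683642635))
(array([ 0.46156763, -0.18495763,  0.11596071]), np.float64(0.005703363331662489))
(array([ 0.43849722, -0.19227347,  0.14126781]), np.float64(0.011220818648650651))
scene on z=.123 [ 0.45466327 -0.186793    0.123     ] z=.15 [ 0.43818252 -0.19913934  0.15      ]
head corner check (array([ 0.4685756 , -0.21653993,  0.13002699]), np.float64(0.04523532479958722))
```

move_arm --pt "0 0 0 0 0 0.005 0.036" --pt "0 0 0 0 0 0.01 0.036" --pt "0 0 0 0 0 0.014 0.036" --pt "0 0 0 0 0 0.014 0.036" --pt "0 0 0 0 0 0.014 0.036" --pt "0 0 0 0 0 0.014 0.036"

```text
clock: 5.3
position: [0.4437, -0.2199, 0.1048]
ee_rot: [0.686, 0.728, 0.0, 0.0]
ft_force: [-0.2, 0.5, -0.1]
grip_width: 0.422
```

move_arm --pt "0 0 0 0 0 0 0.028" --pt "0 0 0 0 0 0 0.022" --pt "0 0 0 0 0 0 0.018" --pt "0 0 0 0 0 0 0.016" --pt "0 0 0 0 0 0 0.01" --pt "0 0 0 0 0 0 0.01" --pt "0 0 0 0 0 0 0.01" --pt "0 0 0 0 0 0 0.01" --grip_force 20

```text
clock: 6.1
position: [0.4437, -0.22, 0.1049]
ee_rot: [0.686, 0.728, 0.0, 0.0]
ft_force: [-0.7, 0.4, 3.5]
grip_width: 0.157
```

```bash
python3 - <<'E'
from h import *
shift([.4445,-.22,.120],np.pi/2+.06)
a=cams.camera("scene")[:,:,::-1];b=cams.camera("top")[:,:,::-1]
cv2.imwrite('pics/g_s.png',a);cv2.imwrite('pics/g_t.png',b)
z=lambda im,x,y,w,h,k:cv2.resize(im[y:y+h,x:x+w],None,fx=k,fy=k,interpolation=cv2.INTER_CUBIC)
cv2.imwrite('pics/g.png',np.hstack([z(a,330,300,70,100,6),cv2.copyMakeBorder(z(b,400,250,60,60,6),0,240,0,0,0)]))
E
```

```text
shift [-0.0001, 0.0008, -0.0151] turn [ 0.01 -0.   -0.05] pos [ 0.4437 -0.22    0.1049] F [-0.69  0.42  3.47] t 6.1 w 0.157
```

View pics/g.png

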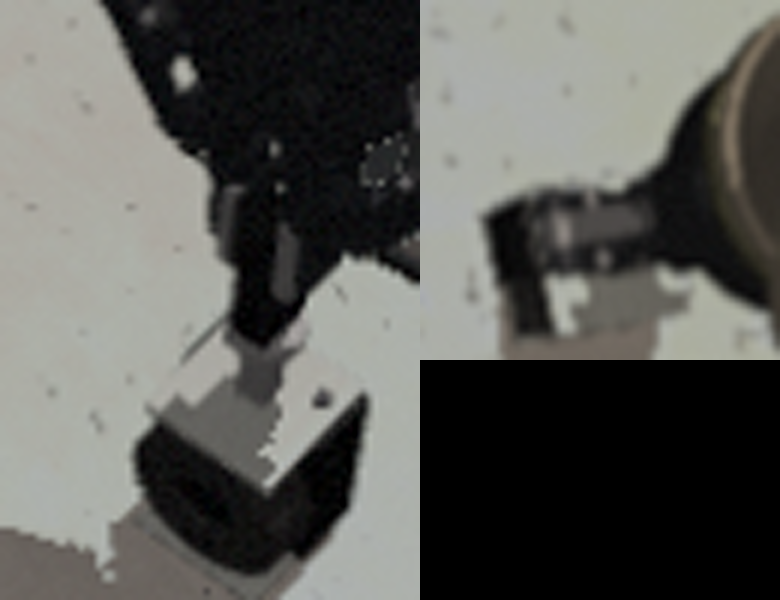

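move_arm --pt "0 0 0 0 0 0 0.008" --pt "0 0 0 0 0 0 0.008" --pt "0 0 0 0 0 0 0.008" --pt "0 0 0 0 0 -0.002 0.008" --pt "0 0 0 0 0 -0.006 0.008" --pt "0 0 0 0 0 -0.012 0.008" --pt "0 0 0 0 0 -0.02 0.008" --pt "0 0 0 0 0 -0.03 0.008" --pt "0 0 0 0 0 -0.03 0.008" --pt "0 0 0 0 0 -0.03 0.008" --grip_force 70

```text
clock: 7.2
position: [0.4439, -0.2197, 0.135]
ee_rot: [0.686, 0.728, 0.0, 0.0]
ft_force: [0.2, 0.5, -5.4]
grip_width: 0.135
```

```bash
python3 - <<'E'
from h import *
f=[]
for i in range(4):
    a=cams.camera("scene");f.append(manip.get_obs()['ft_force'])
print(np.round(f,2),manip.get_obs()['torque'])
# table-edge check
shift([.40,.046,.262],np.pi/2+.01)
cv2.imwrite('pics/l_s.png',a[:,:,::-1])
E
```

```text
[[-0.48  0.71 -4.63]
 [-0.94  0.83 -5.35]
 [-0.55  0.   -5.52]
 [-0.59 -0.34 -5.2 ]] [ 0.00396777 -0.01117265  0.00029478]
shift [0.2679, -0.0277, -0.1275] turn [-0.03 -0.01  2.82] pos [ 0.4434 -0.2198  0.1344] F [-0.59 -0.34 -5.2 ] t 7.4 w 0.14
```

move_arm --pt "0 0 0 0 0 -0.015 0.008" --pt "0 0 0 0 0 -0.04 0.008" --pt "0 0 0 0.01 -0.001 -0.07 0.008" --pt "0 0 1 0.03 -0.001 -0.09 0.008" --pt "0 0 2 0.06 -0.002 -0.1 0.008" --pt "0 0 2.8 0.09 -0.003 -0.102 0.008" --pt "0 0 2.8 0.12 -0.004 -0.102 0.008" --pt "0 0 2.8 0.15 -0.005 -0.102 0.008" --pt "0 0 2.8 0.18 -0.006 -0.102 0.008" --pt "0 0 2.8 0.205 -0.006 -0.102 0.008"

```text
clock: 8.4
position: [0.425, -0.0141, 0.2364]
ee_rot: [0.703, 0.711, -0.0, -0.0]
ft_force: [1.3, -0.2, -5.9]
grip_width: 0.138
```

move_arm --pt "0 0 0 0.02 -0.002 0 0.008" --pt "0 0 0 0.04 -0.003 0 0.008" --pt "0 0 0 0.055 -0.004 0 0.008" --pt "0 0 0 0.062 -0.004 0 0.008" --pt "0 0 0 0.062 -0.004 0 0.008" --pt "0 0 0 0.062 -0.004 0 0.008" --pt "0 0 0 0.062 -0.004 0 0.008"

```text
clock: 9.1
position: [0.4211, 0.0454, 0.2368]
ee_rot: [0.704, 0.71, 0.0, -0.0]
ft_force: [0.4, -0.5, -5.1]
grip_width: 0.135
```

```bash
python3 - <<'E'
from h import *
shift([.42,.046,.236],np.pi/2+.01)
a=cams.camera("scene")[:,:,::-1];b=cams.camera("top")[:,:,::-1]
cv2.imwrite('pics/m_s.png',a);cv2.imwrite('pics/m_t.png',b)
print(proj("scene",[.46,.046,.22]),proj("top",[.46,.046,.22]))
z=lambda im,x,y,w,h,k:cv2.resize(im[y:y+h,x:x+w],None,fx=k,fy=k,interpolation=cv2.INTER_CUBIC)
cv2.imwrite('pics/m.png',np.hstack([z(a,235,190,90,100,5),z(b,270,230,70,100,5)]))
E
```

```text
shift [0.0006, -0.0011, 0.0008] turn [ 0.   -0.01 -0.07] pos [0.4211 0.0454 0.2368] F [ 0.44 -0.45 -5.07] t 9.1 w 0.135
[280.07591379 236.97515607] [302.5220227  289.30812534]
```

View pics/m.png

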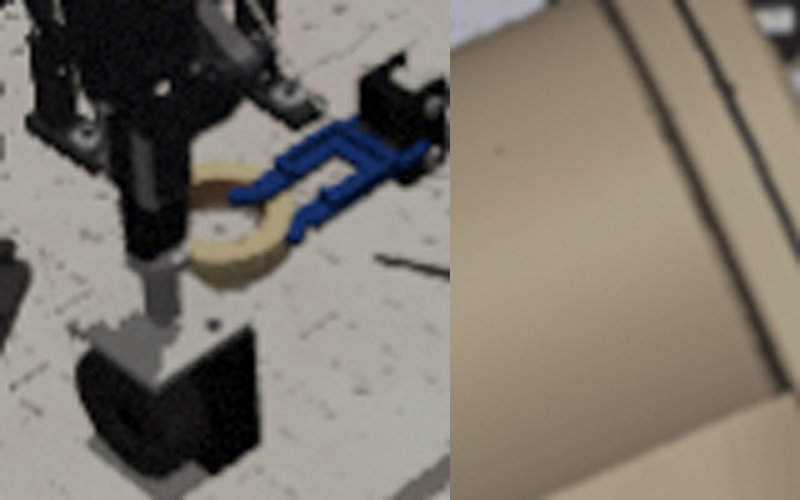

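```bash
python3 - <<'E'
from h import *
np.set_printoptions(precision=4,suppress=True)
c=lambda X,Y:(235+(X+.5)/5-.5,190+(Y+.5)/5-.5)
print("stem L/R mid at plate .207", onz("scene",c(145,310),.207),onz("scene",c(182,318),.207), onz("scene",c(162,318),.207))
print("pred collar c",c(0,0),(proj("scene",[.4221,.0454,.234])-[235,190])*5,(proj("scene",[.4221,.0454,.204])-[235,190])*5)
print("carrier corners",[onz("scene",c(*p),.204).round(4) for p in[(72,325),(157,388),(255,322)]])
for p in[(235,195),(297,238),(345,130),(392,170),(330,155),(360,175)]:print(p,onz("scene",c(*p),.225))
im=cv2.imread('pics/m_s.png');h=cv2.cvtColor(im,cv2.COLOR_BGR2HSV);m=cv2.inRange(h,(105,110,40),(125,255,255))
m[:200]=0;m[245:]=0;m[:,:270]=0;m[:,:][:,330:]=0
for r in range(212,242,2):
    q=np.where(m[r])[0]
    if len(q):
        ru=np.split(q,np.where(np.diff(q)>1)[0]+1);print(r,[(int(x[0]),int(x[-1]),onz("scene",(x[0]-.5,r),.225)[:2].round(4).tolist(),onz("scene",(x[-1]+.5,r),.225)[:2].round(4).tolist()) for x in ru])
E
```

```text
stem L/R mid at plate .207 [0.4179 0.0485 0.207 ] [0.4251 0.0349 0.207 ] [0.4196 0.0404 0.207 ]
pred collar c (234.6, 189.6) [151.8285 256.1392] [156.893 312.044]
carrier corners [array([0.394 , 0.0649, 0.204 ]), array([0.3949, 0.0154, 0.204 ]), array([0.4457, 0.0153, 0.204 ])]
(235, 195) [0.4753 0.058  0.225 ]
(297, 238) [0.4753 0.0219 0.225 ]
(345, 130) [0.5342 0.0556 0.225 ]
(392, 170) [0.5302 0.0242 0.225 ]
(330, 155) [0.519  0.0486 0.225 ]
(360, 175) [0.5189 0.0312 0.225 ]
214 [(302, 306, [0.5346, 0.0623], [0.5419, 0.055])]
216 [(299, 308, [0.5259, 0.0621], [0.5403, 0.0475])]
218 [(296, 311, [0.5172, 0.0619], [0.5402, 0.0387]), (318, 320, [0.5489, 0.03], [0.5532, 0.0256])]
220 [(293, 319, [0.5086, 0.0617], [0.5473, 0.0227])]
222 [(290, 298, [0.5001, 0.0614], [0.513, 0.0485]), (305, 316, [0.5215, 0.0399], [0.5386, 0.0226])]
224 [(289, 295, [0.4945, 0.0584], [0.5045, 0.0484]), (306, 311, [0.5186, 0.034], [0.5272, 0.0255])]
226 [(286, 293, [0.4861, 0.0582], [0.4974, 0.0468]), (304, 308, [0.5116, 0.0325], [0.5186, 0.0254])]
228 [(281, 289, [0.475, 0.0609], [0.4876, 0.0481]), (299, 305, [0.5003, 0.0353], [0.5102, 0.0253])]
230 [(281, 283, [0.4709, 0.0564], [0.4751, 0.0522]), (286, 286, [0.4779, 0.0493], [0.4793, 0.0479]), (298, 302, [0.4948, 0.0324], [0.5018, 0.0253])]
232 [(295, 301, [0.4865, 0.0323], [0.4963, 0.0224])]
234 [(294, 298, [0.481, 0.0294], [0.488, 0.0224])]
236 [(293, 295, [0.4756, 0.0265], [0.4798, 0.0223])]
238 [(294, 294, [0.473, 0.0209], [0.4744, 0.0195])]
```

move_arm --pt "0 0 0 0 0.008 0 0.008" --pt "0 0 0 0 0.018 0 0.008" --pt "0 0 0 -0.0003 0.027 0 0.008" --pt "0 0 0 -0.0005 0.034 0 0.008" --pt "0 0 0 -0.0005 0.04 0 0.008" --pt "0 0 0 -0.0005 0.045 0 0.008" --pt "0 0 0 -0.0006 0.05 0 0.008" --pt "0 0 0 -0.0006 0.054 0 0.008" --pt "0 0 0 -0.0006 0.054 0 0.008"

```text
clock: 10.1
position: [0.4753, 0.0463, 0.2367]
ee_rot: [0.703, 0.711, -0.0, 0.0]
ft_force: [-0.5, -1.0, -5.2]
grip_width: 0.134
```

move_arm --pt "0 0 0 0 0.004 0 0.008" --pt "0 0 0 0 0.008 0 0.008" --pt "0 0 0 0 0.012 0 0.008" --pt "0 0 0 -0.0002 0.016 0 0.008" --pt "0 0 0 -0.0002 0.02 0 0.008" --pt "0 0 0 -0.0002 0.02 0 0.008" --pt "0 0 0 -0.0002 0.02 0 0.008"

```text
clock: 10.8
position: [0.4949, 0.0463, 0.2367]
ee_rot: [0.703, 0.711, -0.0, -0.0]
ft_force: [-0.0, 0.1, -5.2]
grip_width: 0.138
```

```bash
cat > look.py <<'E'
from h import *
import sys
f=[]
for i in range(3):
    a=cams.camera("scene")[:,:,::-1];f.append(manip.get_obs()['ft_force'])
cv2.imwrite(f'pics/{sys.argv[1]}.png',a)
h=cv2.cvtColor(a,cv2.COLOR_BGR2HSV);m=cv2.inRange(h,(105,110,40),(125,255,255));m[:190]=0;m[300:]=0;m[:,:250]=0;m[:,335:]=0
y,x=np.where(m);print('blue px bbox',x.min(),x.max(),y.min(),y.max(),'n',len(x),'mean',x.mean().round(1),y.mean().round(1))
print('F',np.mean(f,0).round(2)); shift([.517,.0455,.236],np.pi/2+.0125)
E
python3 look.py in1
```

```text
blue px bbox 281 320 213 238 n 233 mean 302.5 224.2
F [-0.19 -0.48 -5.27]
shift [-0.0011, 0.0222, 0.0008] turn [ 0.   -0.01 -0.12] pos [0.4948 0.0464 0.2368] F [ 0.01 -0.19 -4.88] t 10.95 w 0.136
```

move_arm --pt "0 0 0 -0.0003 0.004 0 0.008" --pt "0 0 0 -0.0005 0.008 0 0.008" --pt "0 0 0 -0.0008 0.012 0 0.008" --pt "0 0 0 -0.001 0.015 0 0.008" --pt "0 0 0 -0.001 0.018 0 0.008" --pt "0 0 0 -0.001 0.018 0 0.008" --pt "0 0 0 -0.001 0.018 0 0.008"

```text
clock: 11.65
position: [0.5129, 0.0455, 0.2367]
ee_rot: [0.703, 0.711, -0.0, -0.0]
ft_force: [0.6, 1.1, -5.3]
grip_width: 0.139
```

```bash
python3 look.py in2
```

```text
blue px bbox 281 320 216 237 n 223 mean 300.5 225.6
F [ 0.15 -0.24 -5.2 ]
shift [-0.0001, 0.0042, 0.0007] turn [-0.   -0.01 -0.12] pos [0.5128 0.0455 0.2367] F [ 0.34 -0.67 -5.12] t 11.8 w 0.139
```

move_arm --pt "0 0 0 0 0.001 0 0.008" --pt "0 0 0 0 0.002 0 0.008" --pt "0 0 0 0 0.003 0 0.008" --pt "0 0 0 0 0.004 0 0.008" --pt "0 0 0 0 0.0045 0 0.008" --pt "0 0 0 0 0.0045 0 0.008"

```text
clock: 12.4
position: [0.5171, 0.0456, 0.2367]
ee_rot: [0.703, 0.711, -0.0, -0.0]
ft_force: [-2.4, -0.4, -3.9]
grip_width: 0.138
```

```bash
python3 look.py in3
```

```text
blue px bbox 281 320 217 238 n 223 mean 300.1 225.8
F [-2.69 -0.07 -3.88]
shift [-0.0001, -0.0002, 0.0007] turn [-0.03 -0.01 -0.12] pos [0.5172 0.0456 0.2367] F [-3.21  0.06 -3.71] t 12.55 w 0.133
```

move_arm --pt "0 0 0 0 -0.0005 0 0.008" --pt "0 0 0 0 -0.001 0 0.008" --pt "0 0 0 0 -0.001 0 0.008" --pt "0 0 0 0 -0.001 0 0.008"

```text
clock: 12.95
position: [0.5165, 0.0455, 0.2368]
ee_rot: [0.703, 0.711, 0.0, 0.0]
ft_force: [0.0, -0.3, -5.3]
grip_width: 0.133
```

```bash
python3 look.py in4
```

```text
blue px bbox 281 320 216 237 n 222 mean 300.2 225.6
F [-1.24 -0.19 -5.83]
shift [-0.0001, 0.0005, 0.0007] turn [ 0.01 -0.   -0.12] pos [0.5165 0.0456 0.2367] F [-0.89 -0.31 -5.42] t 13.1 w 0.136
```

View pics/in4.png

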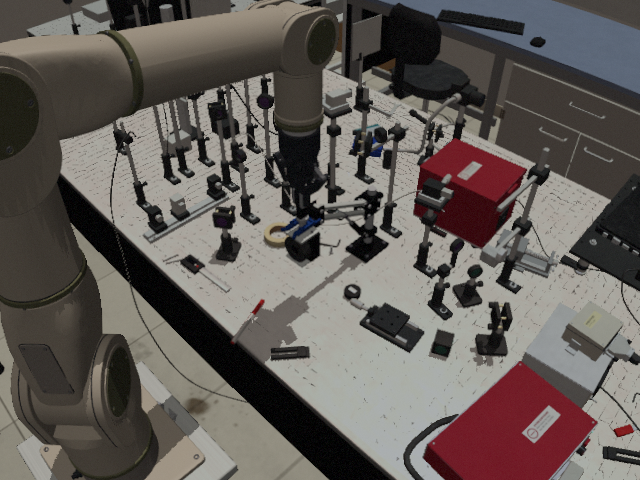

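move_arm --pt "0 0 0 0 -0.0013 0 0.008" --pt "0 0 0 0 -0.0013 0.002 0.008" --pt "0 0 0 0 -0.0013 0.004 0.008" --pt "0 0 0 0 -0.0013 0.006 0.008" --pt "0 0 0 0 -0.0013 0.0075 0.008" --pt "0 0 0 0 -0.0013 0.0075 0.008"

```text
clock: 13.7
position: [0.515, 0.0455, 0.229]
ee_rot: [0.703, 0.711, -0.0, -0.0]
ft_force: [-0.2, -0.2, -5.7]
grip_width: 0.134
```

```bash
python3 look.py d0
```

```text
blue px bbox 281 320 217 238 n 206 mean 300.1 226.0
F [-0.26 -0.07 -5.37]
shift [-0.0001, 0.0018, -0.0067] turn [ 0.   -0.01 -0.12] pos [0.5152 0.0456 0.2293] F [ 0.53 -0.38 -6.01] t 13.85 w 0.135
```

move_arm --pt "0 0 0 0 0 0.001 0.008" --pt "0 0 0 0 -0.0003 0.002 0.008" --pt "0 0 0 0 -0.0007 0.003 0.008" --pt "0 0 0 0 -0.001 0.004 0.008" --pt "0 0 0 0 -0.001 0.004 0.008" --pt "0 0 0 0 -0.001 0.004 0.008"

```text
clock: 14.45
position: [0.514, 0.0455, 0.2252]
ee_rot: [0.703, 0.711, -0.0, -0.0]
ft_force: [-2.0, 0.2, -3.7]
grip_width: 0.14
```

```bash
python3 look.py d1
```

```text
blue px bbox 281 320 218 239 n 210 mean 299.7 226.9
F [-1.24 -0.14 -3.35]
shift [-0.0001, 0.0029, -0.0108] turn [-0.   -0.   -0.12] pos [0.5141 0.0456 0.2252] F [-1.32 -0.47 -3.29] t 14.6 w 0.139
```

move_arm --pt "0 0 0 0 -0.0012 0.001 0.008" --pt "0 0 0 0 -0.0018 0.0025 0.008" --pt "0 0 0 0 -0.0029 0.005 0.008" --pt "0 0 0 0 -0.0039 0.0075 0.008" --pt "0 0 0 0 -0.0049 0.01 0.008" --pt "0 0 0 0 -0.0059 0.0125 0.008" --pt "0 0 0 0 -0.0068 0.015 0.008" --pt "0 0 0 0 -0.0076 0.0175 0.008" --pt "0 0 0 0 -0.0085 0.02 0.008" --pt "0 0 0 0 -0.0085 0.02 0.008"

```text
clock: 15.6
position: [0.5053, 0.0455, 0.2049]
ee_rot: [0.703, 0.711, -0.0, -0.0]
ft_force: [-1.7, -0.3, -2.3]
grip_width: 0.136
```

```bash
python3 look.py d2
```

```text
blue px bbox 278 316 227 249 n 204 mean 296.2 236.7
F [-2.25 -0.06 -1.63]
shift [-0.0001, 0.0113, -0.0307] turn [ 0.01 -0.01 -0.13] pos [0.5057 0.0455 0.2053] F [-2.01 -0.7  -2.22] t 15.75 w 0.133
```

move_arm --pt "0 0 0 0 -0.0005 0 0.008" --pt "0 0 0 0 -0.001 0 0.008" --pt "0 0 0 0 -0.001 0 0.008"

```text
clock: 16.05
position: [0.5052, 0.0455, 0.2055]
ee_rot: [0.703, 0.711, 0.001, 0.0]
ft_force: [1.1, -0.1, -2.8]
grip_width: 0.139
```

```bash
python3 look.py d3
```

```text
blue px bbox 278 317 227 249 n 205 mean 296.4 236.6
F [ 1.7  -0.35 -3.13]
shift [-0.0001, 0.012, -0.0305] turn [ 0.06 -0.01 -0.13] pos [0.5051 0.0454 0.2054] F [ 1.68 -0.83 -3.1 ] t 16.2 w 0.135
```

move_arm --pt "0 0 0 0 0 0.001 0.008" --pt "0 0 0 0 -0.0005 0.0027 0.008" --pt "0 0 0 0 -0.0013 0.0052 0.008" --pt "0 0 0 0 -0.002 0.0077 0.008" --pt "0 0 0 0 -0.0026 0.0102 0.008" --pt "0 0 0 0 -0.0032 0.0127 0.008" --pt "0 0 0 0 -0.0038 0.0152 0.008" --pt "0 0 0 0 -0.0043 0.0177 0.008" --pt "0 0 0 0 -0.0049 0.0202 0.008" --pt "0 0 0 0 -0.0049 0.0202 0.008"

```text
clock: 17.2
position: [0.4994, 0.0454, 0.1846]
ee_rot: [0.703, 0.711, -0.0, -0.0]
ft_force: [-3.3, 0.4, -0.5]
grip_width: 0.14
```

```bash
python3 look.py d4
```

```text
blue px bbox 276 314 236 258 n 204 mean 294.1 245.6
F [-3.43  0.05 -0.42]
shift [-0.0001, 0.0173, -0.0509] turn [ 0.   -0.   -0.12] pos [0.4997 0.0454 0.1851] F [-3.12  0.17 -0.69] t 17.35 w 0.134
```

move_arm --pt "0 0 0 0 -0.0004 0.0005 0.008" --pt "0 0 0 0 -0.0008 0.001 0.008" --pt "0 0 0 0 -0.0008 0.001 0.008"

```text
clock: 17.65
position: [0.4992, 0.0454, 0.1842]
ee_rot: [0.703, 0.711, 0.0, 0.0]
ft_force: [-1.8, 0.2, -1.5]
grip_width: 0.139
```

```bash
python3 look.py d5
```

```text
blue px bbox 276 314 237 258 n 204 mean 293.8 245.9
F [-1.98 -0.3  -1.19]
shift [-0.0001, 0.0179, -0.0519] turn [ 0.03 -0.01 -0.12] pos [0.4991 0.0454 0.1841] F [-1.96 -0.48 -1.09] t 17.8 w 0.139
```

move_arm --pt "0 0 0 0 -0.0006 0.0005 0.008" --pt "0 0 0 0 -0.001 0.0025 0.008" --pt "0 0 0 0 -0.0014 0.0045 0.008" --pt "0 0 0 0 -0.0017 0.0065 0.008" --pt "0 0 0 0 -0.002 0.008 0.008" --pt "0 0 0 0 -0.002 0.008 0.008" --pt "0 0 0 0 -0.002 0.008 0.008"

```text
clock: 18.5
position: [0.4969, 0.0454, 0.176]
ee_rot: [0.703, 0.711, 0.0, -0.0]
ft_force: [1.1, 0.2, -0.9]
grip_width: 0.137
```

```bash
python3 look.py d6
```

```text
blue px bbox 275 314 240 261 n 212 mean 293.7 249.1
F [ 0.49 -0.22 -1.56]
shift [-0.0001, 0.02, -0.0599] turn [ 0.01 -0.01 -0.12] pos [0.497  0.0454 0.1761] F [ 0.16 -0.4  -1.47] t 18.65 w 0.135
```

move_arm --pt "0 0 0 0 -0.0002 0.0015 0.008" --pt "0 0 0 0 -0.0004 0.0035 0.008" --pt "0 0 0 0 -0.0006 0.0055 0.008" --pt "0 0 0 0 -0.0008 0.0075 0.008" --pt "0 0 0 0 -0.0009 0.009 0.008" --pt "0 0 0 0 -0.0009 0.009 0.008" --pt "0 0 0 0 -0.0009 0.009 0.008"

```text
clock: 19.35
position: [0.4958, 0.0453, 0.1669]
ee_rot: [0.703, 0.711, -0.0, -0.0]
ft_force: [-3.2, -0.7, 0.5]
grip_width: 0.138
```

```bash
sed -i 's/range(3)/range(8)/' look.py; python3 look.py d7
```

```text
blue px bbox 275 313 244 265 n 206 mean 293.3 252.8
F [-3.46 -0.13  0.42]
shift [-0.0001, 0.0211, -0.069] turn [-0.02 -0.   -0.12] pos [0.4959 0.0454 0.167 ] F [-3.74 -0.91  0.81] t 19.75 w 0.135
```

move_arm --pt "0 0 0 0 -0.0004 0 0.008" --pt "0 0 0 0 -0.0008 0 0.008" --pt "0 0 0 0 -0.0008 0 0.008" --pt "0 0 0 0 -0.0008 0 0.008"

```text
clock: 20.15
position: [0.4955, 0.0454, 0.1672]
ee_rot: [0.703, 0.711, 0.0, 0.0]
ft_force: [0.2, 0.5, 0.6]
grip_width: 0.139
```

```bash
python3 look.py d8
```

```text
blue px bbox 275 313 243 265 n 210 mean 293.6 252.7
F [-0.94 -0.15  0.4 ]
shift [-0.0001, 0.0216, -0.0689] turn [ 0.02 -0.01 -0.12] pos [0.4954 0.0454 0.1671] F [-0.5  -0.04 -0.43] t 20.55 w 0.134
```

move_arm --pt "0 0 0 0 0 -0.001 0.008" --pt "0 0 0 0 0.0001 -0.003 0.008" --pt "0 0 0 0 0.0002 -0.005 0.008" --pt "0 0 0 0 0.0002 -0.005 0.008" --pt "0 0 0 0 0.0002 -0.005 0.008"

```text
clock: 21.05
position: [0.4958, 0.0454, 0.1723]
ee_rot: [0.703, 0.711, 0.0, 0.0]
ft_force: [2.5, -1.2, -0.8]
grip_width: 0.136
```

```bash
python3 look.py d9
```

```text
blue px bbox 275 313 241 263 n 210 mean 293.5 250.7
F [ 3.09 -0.06 -0.56]
shift [-0.0001, 0.0215, -0.0639] turn [ 0.01 -0.01 -0.12] pos [0.4955 0.0454 0.1721] F [ 3.56  0.11 -1.48] t 21.45 w 0.137
```

move_arm --pt "0 0 0 0 0.0004 0.0005 0.008" --pt "0 0 0 0 0.0007 0.001 0.008" --pt "0 0 0 0 0.0007 0.001 0.008" --pt "0 0 0 0 0.0007 0.001 0.008"

```text
clock: 21.85
position: [0.4957, 0.0454, 0.1708]
ee_rot: [0.703, 0.711, -0.0, -0.0]
ft_force: [0.4, 0.3, -0.8]
grip_width: 0.138
```

```bash
python3 look.py e1
```

```text
blue px bbox 275 313 242 263 n 210 mean 293.6 251.1
F [-0.69 -0.21 -0.56]
shift [-0.0001, 0.0211, -0.065] turn [-0.03 -0.   -0.12] pos [0.4959 0.0454 0.171 ] F [-1.15  0.62 -0.38] t 22.25 w 0.136
```

move_arm --pt "0 0 0 0 -0.0001 0.001 0.008" --pt "0 0 0 0 -0.0003 0.002 0.008" --pt "0 0 0 0 -0.0003 0.002 0.008" --pt "0 0 0 0 -0.0003 0.002 0.008" --pt "0 0 0 0 -0.0003 0.002 0.008"

```text
clock: 22.75
position: [0.4957, 0.0453, 0.169]
ee_rot: [0.703, 0.711, -0.0, -0.0]
ft_force: [-2.3, -0.3, -0.1]
grip_width: 0.138
```

```bash
sed -i 's/range(8)/range(14)/' look.py; python3 look.py e2
```

```text
blue px bbox 275 313 243 264 n 203 mean 293.3 251.9
F [-2.46 -0.27  0.18]
shift [-0.0001, 0.0212, -0.067] turn [-0.   -0.01 -0.12] pos [0.4958 0.0454 0.169 ] F [-2.81 -0.82  0.02] t 23.45 w 0.138
```

move_arm --pt "0 0 0 0 -0.0003 -0.0003 0.008" --pt "0 0 0 0 -0.0006 -0.0005 0.008" --pt "0 0 0 0 -0.0006 -0.0005 0.008" --pt "0 0 0 0 -0.0006 -0.0005 0.008"

```text
clock: 23.85
position: [0.4955, 0.0453, 0.1697]
ee_rot: [0.703, 0.711, 0.0, 0.0]
ft_force: [-0.2, 0.2, -0.2]
grip_width: 0.136
```

```bash
python3 look.py e3
```

```text
blue px bbox 275 313 242 264 n 211 mean 293.7 251.6
F [ 0.81 -0.05  0.08]
shift [-0.0001, 0.0217, -0.0664] turn [ 0.02 -0.01 -0.12] pos [0.4953 0.0454 0.1696] F [1.93 0.31 0.39] t 24.55 w 0.139
```

move_arm --pt "0 0 0 0 0 0 0.0115" --pt "0 0 0 0 0 0 0.0115" --pt "0 0 0 0 0 0 0.0115" --pt "0 0 0 0 0 0 0.0115" --pt "0 0 0 0 0 0 0.0115" --grip_force 20

```text
clock: 25.05
position: [0.4953, 0.0454, 0.1696]
ee_rot: [0.703, 0.711, 0.0, 0.0]
ft_force: [1.9, 0.1, -0.3]
grip_width: 0.135
```

```bash
python3 look.py e4
```

```text
blue px bbox 275 313 242 264 n 204 mean 293.5 251.7
F [ 1.84  0.01 -0.13]
shift [-0.0001, 0.0218, -0.0664] turn [ 0.   -0.01 -0.12] pos [0.4952 0.0454 0.1696] F [ 1.83  0.52 -0.27] t 25.75 w 0.14
```

move_arm --pt "0 0 0 0 0.0004 0 0.0115" --pt "0 0 0 0 0.0004 0 0.0115" --pt "0 0 0 0 0.0004 0 0.013" --pt "0 0 0 0 0.0004 0 0.014" --pt "0 0 0 0 0.0004 0 0.015" --pt "0 0 0 0 0.0004 0 0.016" --pt "0 0 0 0 0.0004 0 0.018" --pt "0 0 0 0 0.0004 0 0.022" --pt "0 0 0 0 0.0004 0 0.026"

```text
clock: 26.65
position: [0.4956, 0.0454, 0.1696]
ee_rot: [0.703, 0.711, 0.0, -0.0]
ft_force: [-0.6, 0.1, 0.1]
grip_width: 0.306
```

```bash
python3 look.py e5; python3 look.py e6
```

```text
blue px bbox 275 313 242 264 n 206 mean 293.6 251.6
F [ 0.02  0.14 -0.25]
shift [-0.0001, 0.0214, -0.0665] turn [ 0.   -0.01 -0.12] pos [0.4956 0.0454 0.1695] F [ 0.44 -0.28 -0.57] t 27.35 w 0.303
blue px bbox 275 313 242 264 n 202 mean 293.5 251.7
F [ 0.03 -0.08  0.38]
shift [-0.0001, 0.0214, -0.0664] turn [ 0.   -0.   -0.12] pos [0.4956 0.0454 0.1696] F [-0.38  0.62  0.87] t 28.05 w 0.306
```

move_arm --pt "0 0 0 0 0 0 0.04" --pt "0 0 0 0 0 0 0.04" --pt "0 0 0 0 0 0 0.04" --pt "0 0 0 0 0 -0.005 0.04" --pt "0 0 0 0 0 -0.015 0.04" --pt "0 0 0 0 0 -0.03 0.04" --pt "0 0 0 0 0 -0.05 0.04" --pt "0 0 0 0 0 -0.08 0.04" --pt "0 0 0 0 0 -0.11 0.04" --pt "0 0 0 0 0 -0.14 0.04"

```text
clock: 29.05
position: [0.4955, 0.0452, 0.3117]
ee_rot: [0.704, 0.711, 0.0, 0.0]
ft_force: [0.4, 0.4, -0.4]
grip_width: 0.47
```

move_arm --pt "0 0 0 0 -0.03 -0.02 0.04" --pt "0 0 0 0 -0.06 -0.02 0.04" --pt "0 0 0 0 -0.08 -0.02 0.04" --pt "0 0 0 0 -0.08 -0.02 0.04" --pt "0 0 0 0 -0.08 -0.02 0.04"

```text
clock: 29.55
position: [0.4158, 0.0444, 0.3304]
ee_rot: [0.703, 0.711, 0.001, 0.0]
ft_force: [0.4, -1.1, -0.4]
grip_width: 0.471
```

```bash
python3 look.py f1; python3 look.py f2; python3 - <<'E'
import cv2,numpy as np
a=cv2.imread('pics/f2.png');z=cv2.imread('pics/scene0.png')
cv2.imwrite('pics/fin.png',np.hstack([cv2.resize(a[195:295,250:350],None,fx=4,fy=4,interpolation=2),cv2.resize(a[150:390,140:460],(400,300))if 0 else cv2.copyMakeBorder(cv2.resize(a[180:400,150:450],(400,293)),0,107,0,0,0)]))
d=cv2.absdiff(a,z).max(2)
for n,(x,y,w,h) in dict(mirror=(210,200,32,60),calip=(160,250,75,45),marker=(230,295,40,50),clamp=(268,342,45,20),cube=(430,330,28,30),lens=(340,280,24,22)).items(): print(n,d[y:y+h,x:x+w].mean().round(2))
E
```

```text
blue px bbox 275 313 242 264 n 209 mean 293.2 251.7
F [ 0.06 -0.16  0.19]
shift [-0.0001, 0.1013, 0.0936] turn [ 0.   -0.   -0.12] pos [0.4157 0.0445 0.3295] F [-0.1   0.03  0.14] t 30.25 w 0.468
blue px bbox 275 313 242 264 n 210 mean 293.3 251.6
F [-0.07  0.11  0.21]
shift [-0.0001, 0.1014, 0.0935] turn [-0.   -0.   -0.12] pos [0.4156 0.0445 0.3295] F [ 0.19 -0.19  0.95] t 30.95 w 0.468
mirror 5.65
calip 6.14
marker 6.84
clamp 5.43
cube 5.3
lens 5.94
```

View pics/fin.png

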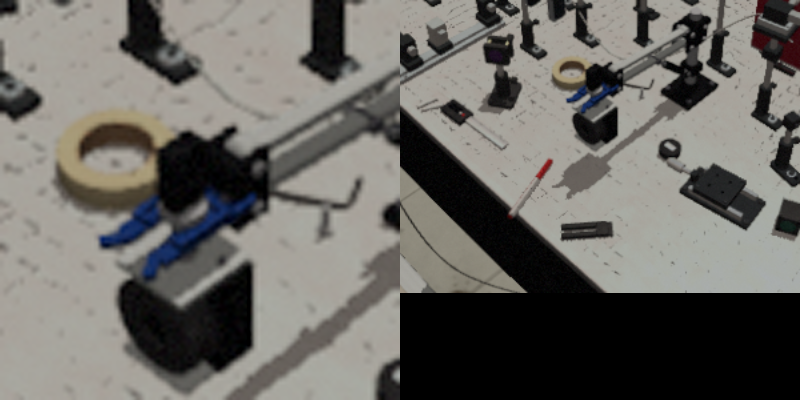

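The head hangs in the fork with its window to the front, the arm is at rest, and the bystanders look undisturbed (fork centroid at about (293, 252) px, unchanged by the release).

```bash
python3 -c "
from workcell import manip; print(manip.hand_in())"
```

```text
the job is handed in; nothing more can be done
None
```

The power-meter head now hangs on the spring-balanced arm and the job is handed in, at about 31 s of the 72 s allowed. I gripped it by the black grip, slid the stem in until it touched the closed end, backed off about 1.5 mm and lowered the collar into the pocket. I then followed the arm's arc down about 58 mm at 20 to 25 mm/s.

- **Balance:** I went about 5 mm too low at first, well above the lower stop, and came back up until the vertical force read about zero. The last readings before letting go were a vertical force of -0.1 N and a forward force of 1.8 N. I shifted 0.4 mm to relieve the sideways force and then opened the fingers.
- **After release:** the fork's position in the picture changed by less than 0.5 px, during release and for more than a second after the gripper had moved clear.
- **Final picture:** the head hangs level in the fork with its window facing away from the post. The other objects look unmoved. The picture-difference check on six of them was flat at 5 to 7 levels, the same everywhere, so nothing stood out. The tape roll I checked only by eye.

**What did not go as expected:**
- In the pictures the fingertips sat about 18 mm above the reported tool point, so I gripped with the tool point about 15 mm lower than planned.
- Sideways forces of up to about 3.5 N built up a few times while the arm sank. I relieved each one by less than 1 mm of correction.

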